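# Present the mineral ball to the aquarium

### The arm

A 6-joint arm with a two-finger parallel gripper is mounted at the origin on the work surface. World frame = base frame: x ahead of the robot, y to its left, z up, the work surface at z = 0. Lengths are in m, angles in degrees, forces in N, time in s.
With the tool pointing down it reaches from about 0.35 to 0.975 m from the base axis. Payload 7.1 kg.
Tool frame: the origin (TCP) lies midway between the tips of the shut fingers; the grasp point (between the pads) lies manip.hold_point_z behind it (manip.hold_point_z is the distance from the TCP to the grasp point, in m); x points along the fingers, z is the direction in which the jaws open and shut, and the axes are right-handed (so a half turn about x gives the same grasp; the last joint's range is limited). The gripper opens to 88 mm and grips with 3 to 60 N. Pads are 20 mm wide; open, the fingers measure 115 mm over their backs; the gripper's body (75 mm by 178 mm) begins 61 mm behind the grasp point.
Start: joints at [-74.943, 24.242, 93.386, -0, 62.372, -1.089], TCP at [0.174, -0.6, 0.223] pointing down, gripper open.
Joint ranges: [-172.04, 172.04], [-51.8, 120.97], [4.93, 147.93], [-75.15, 255.16], [6.16, 154.13], [-145.62, 145.62]. Speed limits (degrees/s): [136.94, 136.94, 172.46, 180, 180, 180].

### API

Orientations are given as a 3x3 rotation matrix whose columns are the frame's x, y, z axes.
In Python, from bench import manip gives the robot as it stands.
- The arm moves only by the tool move_arm, never from a script. Its argument "motion" is text: rows parted by semicolons, each of 7 numbers parted by spaces: the shift along the tool's x, y, z in units of 250 mm (1.0 is 250 mm), then the turn, a rotation vector about the tool's x, y, z in units of pi/2 rad (1.0 is pi/2 rad), then the opening, from -1 (shut) to 1 (fully open). A call has 1 to 12 rows; each row is the pose to reach, as a shift and turn from the pose commanded when the call began, along the tool's axes at that moment; what a row does not reach only later rows make up. A row lasts 1/10 s, in which the tool goes at most 50 mm and 8.59 degrees, less where a joint would pass 70% of its speed; a pose out of reach is approached as far as the arm can. A call with a number of a shift or a turn outside -1 to 1 is refused whole. A call with a gripper value outside its range is refused whole. The fingers move at their own pace and stop on an object; "squeeze" is the grip in N (left out, the last holds). Time passes only in rows, so rows that repeat a pose let the fingers close. It gives the time, the measured TCP pose, the force and the opening at its end, in the units of the state.
- manip.state(): the state, without advancing time (a new reading comes with each control period).
- manip.get_image(name): name is "scene" or "side" or "wrist"; returns a dict with "frame" (480x640x3 uint8, red, green, blue), "intrinsics" (3x3 intrinsics, pixels), "origin" and "orientation" of the camera in the world; the wrist camera has in their place "tool_from_camera" (4x4, takes a point from camera to tool coordinates, whose origin is the TCP and whose axes are the tool frame's). Camera axes: x right, y up, looking along -z (the intrinsics and any distortion apply to the point x, -y, -z); pixel columns grow to the right and rows downward; lengths in m; the calibration is good to about 2 mm. A picture is of the moment at which its call begins: read the wrist's pose just before it. There is no depth.
- manip.job_done(): hands the job in, once; it reports no verdict.
Trained networks look in the newest picture that a camera, given by its name, has taken for a name from the list of things; names that differ only in an ending like _2 or _b are one class to them, and where a whole thing is asked for, a point or a joint stands for the part that bears it (a point fixed in the world has none). Each returns a list of dicts, best first, with "confidence" (0 to 1); they miss things now and then, are a little off and sometimes report something else, mostly with a low value. They report only what shows in the picture. A call takes as long as a camera call. They do not tell look-alikes from the thing itself.
- manip.search_frame(camera, name): "rect" ([left, top, right, bottom] in pixels, round what is visible of it).
- manip.regions_of(camera, name): "pixels" (480x640 bool, what is visible of it) and "rect" ([left, top, right, bottom] in pixels, round what is visible of it).
The state is a dict: "clock": time; "qpos": joint angles; "qd": joint speeds; "joint_efforts": joint torques, N m; "eef_pos": TCP position; "tcp_rot": TCP orientation; "contact_force": force on the tool from outside, world axes, zero at the start; "moment": the same for the moment, N m; "grip_width": finger opening in m.
Only numpy, scipy, OpenCV 4.12 (cv2) and the standard library are available. Lean on these libraries where they do the work, as an engineer would, in place of code of your own. Each camera call takes 0.05 s, during which the arm holds its last target. There are 200 camera calls.

### The job

Take the white ceramic ball off its ring stand, lay it in the middle of the steel dish on the black tray and let go. Then lift the dish by its upright tab straight up about 10 cm without turning it, and once up turn it a quarter turn anticlockwise so that its pouring lip points squarely to the tray's left side, the tong's side, towards the aquarium. Keep the dish level and the ball centred, leave the other things alone, and finish while still holding the dish still up there over the tray.

Things in the scene. Friction and masses are not known exactly. Their poses are not given: they have to be found in the camera images.
- ball_center (a point): centre of the loose white ceramic ball, 30 mm in diameter, 30 g. At the start it sits on the ring stand with its centre 30 mm above the shelf surface.
- stand: fixed black plastic ring stand for the ball: foot disc 48 mm across and 4 mm high, on it an upright ring 25 mm across, 18 mm high in all (narrower than the ball, so fingers pass outside it). Origin: centre of its underside, on the shelf surface (z = 0).
- dish_center (a point): point on the axis of the loose round steel feeding dish, 11 mm above its underside; x points from tab to pouring lip, z up. 160 g, 120 mm across, rim 22 mm high; inside, a shallow cone rises at 9 degrees from the middle (5 mm above the underside) to 46 mm radius, then a steeper rim. A ball lying in the middle has its centre 20 mm above the underside.
- dish_tab (a point): grasp point in the dish's upright tab, opposite the lip, just outside the rim: 72 mm from the dish's axis on its -x side, 48 mm above its underside; axes as for the dish. The tab is a steel plate 8 mm thick (along x), 26 mm wide (along y), its top 62 and its foot 17 mm above the underside. Pinched firmly (40 N) across its thickness it carries the dish level.
- tray: fixed black plastic pull-out tray, 260 mm (x) by 360 mm (y), walls 20 mm high, floor 5 mm thick, on which the dish stands. Origin: centre of its underside, on the shelf surface (z = 0); x points away from the robot, y to its left side. At the start the dish's lip points roughly along the tray's +x.
- tray_left (a point): middle of the top edge of the tray's left side (180 mm from the tray's centre along its +y), the side towards the aquarium; axes as for the tray.
- tong: feeding tong of steel wire lying in the tray, 175 by 30 mm, 8 mm high, along the tray's x near its left side; leave alone. Origin: centre of its underside.
- scraper: spare algae scraper head lying in the tray near its right side, 75 by 27 mm, 22 mm high; leave alone. Origin: centre of its underside.
- jar: white ceramic jar with a lid and lid knob, 84 mm across, 122 mm high, on the shelf; leave alone. Origin: centre of its underside.
- cone: plastic feeding cone standing on its wide 90 mm flange, 100 mm high, on the shelf; leave alone. Origin: centre of its underside.
- tin: round metal food tin, 68 mm across, 80 mm high, on the shelf; leave alone. Origin: centre of its underside.
- dropper: small amber glass bottle, 36 mm across, 85 mm high, on the shelf; leave alone. Origin: centre of its underside.
- dish_lip (a point): end of the dish's flat pouring lip, 26 mm wide, on the dish's +x side, 85 mm from its axis and 25 mm above its underside.
Things that resemble listed ones, but are neither listed nor needed, are in the scene too. Leave any purple or red look-alike of the part that bears dish_center alone.

How it is judged (in metres and radians):
On the way, in this order (a step that is already met when the one before it is completed fails the run):
1. the ball lies in the middle of the dish, let go, the dish still standing on the tray (horizontal distance between ball_center and dish_center below 0.015 m and z of ball_center in the frame of dish_center below 0.013 m and contact force between the fingers and ball below 0.05 N and z of dish_center in the frame of tray below 0.025 m), for 0.2 s.
2. the dish is lifted clear of the tray, not yet turned, with the ball in it (z of dish_center in the frame of tray above 0.065 m and angle between the x axis of dish_center and the x axis of tray, either way round below 0.5 rad and horizontal distance between ball_center and dish_center below 0.02 m and contact force between the fingers and dish above 1 N), for 0.1 s.
At the end, for the whole second after the job is handed in: The gripper holds the dish at rest over the tray, underside 64 to 209 mm above the shelf, axis within 130 mm of the tray's centre, level within 0.1 rad, lip to the tray's left side within 0.17 rad; the ball, untouched by the robot, lies within 15 mm of the dish's middle (z of dish_center in the frame of tray between 0.075 and 0.22 m and horizontal distance between dish_center and tray below 0.13 m and angle between the x axis of dish_center and the y axis of tray, either way round below 0.17 rad and x of tray_left in the frame of dish_center above 0.03 m and angle between dish_center's own z axis and vertical below 0.1 rad and horizontal distance between ball_center and dish_center below 0.015 m and z of ball_center in the frame of dish_center below 0.015 m and linear speed of dish below 0.03 m/s and contact force between the fingers and dish above 1 N and contact force between the arm and ball below 0.05 N and contact force between dish and tray below 0.05 N); the arm keeps its last pose, push and grip.
It fails at once if the ball falls onto the tray, the shelf or the floor (height (world z) of ball_center below 0.0215 m).
It fails at once if the dish is tilted by more than 0.2 rad (angle between dish_center's own z axis and vertical above 0.2 rad).
It fails at once if the ball strays more than 25 mm from the middle while the dish is up (z of dish_center in the frame of tray above 0.04 m and horizontal distance between ball_center and dish_center above 0.025 m).
It fails at once if a bystander is moved by more than 20 mm (distance of any of tong, scraper, jar, cone, tin, dropper from where it was at the start of the episode above 0.02 m).
It also fails if it takes over 62 s, if anything falls off the work surface, if the arm or the gripper's body presses on something with over 40 N, if the wrist force passes 120 N, or if a joint passes its speed limit or range.

## Working session

There is one attempt and no reset: what is moved stays moved. The work goes in short steps, Python scripts to look and compute and a tool call to move; the robot and the scene stay as the last step left them, time stands still between calls to the robot, and variables do not carry over. Pictures are saved under pics/ and viewed, about 8 in all and at most 12, crops included, and the job is handed in when it is done.

Besides the shell and the picture viewer there is one more tool, called after ">>>" as name(argument=value, ...) on one line, values as JSON. move_arm: Moves the arm, as the interface text tells. Shifts and turns lie within -1 to 1; 1 stands for 250 mm of shift or pi/2 rad of turn. Its arguments: {"type":"object","properties":{"motion":{"type":"string"},"squeeze":{"type":"number"}},"required":["motion"]}

```bash
mkdir -p pics; cat > h.py <<'E'
import numpy as np, cv2
from bench import manip
def save(img,n): cv2.imwrite(f'pics/{n}.png',img[:,:,::-1])
def cam(im,st=None):
    K=np.array(im["intrinsics"])
    if "origin" in im: return K,np.array(im["origin"]),np.array(im["orientation"])
    T=np.array(im["tool_from_camera"]);R=np.array(st["tcp_rot"]);p=np.array(st["eef_pos"])
    return K,R@T[:3,3]+p,R@T[:3,:3]
def ray(c,u,v):
    K,o,R=c; d=np.linalg.inv(K)@[u,v,1]; return o,R@(d*[1,-1,-1])
def onz(c,u,v,z):
    o,d=ray(c,u,v); return o+d*(z-o[2])/d[2]
def proj(c,P):
    K,o,R=c; q=R.T@(np.array(P)-o); q=K@(q*[1,-1,-1]); return q[:2]/q[2]
E
python3 - <<'E'
from h import *
print({k:np.round(v,3).tolist() for k,v in manip.state().items()}, manip.hold_point_z)
ims=[]
for n in ("scene","side"):
    im=manip.get_image(n); ims.append(im["frame"]); print(n,[k for k in im],np.round(im["origin"],3),np.round(im["intrinsics"],1).tolist()); save(im["frame"],n+"0")
    for t in ("ball_center","stand","dish_center","dish_tab","dish_lip","tray","tong","scraper","jar","cone","tin","dropper"):
        print(t,[(np.round(r["rect"]).tolist(),round(r["confidence"],2)) for r in manip.search_frame(n,t)[:4]])
E
```

```text
{'clock': 0.0, 'qpos': [-74.942, 24.284, 93.431, 0.002, 62.371, -1.088], 'qd': [-0.096, -0.009, -0.108, 0.134, -0.0, -0.055], 'joint_efforts': [-0.0, -54.462, -27.367, 0.064, 0.023, -0.0], 'eef_pos': [0.174, -0.6, 0.222], 'tcp_rot': [[-0.0, 0.961, 0.278], [0.001, 0.278, -0.961], [-1.0, 0.0, -0.002]], 'contact_force': [-0.111, -0.441, -0.525], 'moment': [-0.022, -0.013, -0.039], 'grip_width': 0.088} 0.0187
scene ['frame', 'intrinsics', 'origin', 'orientation'] [1.167 0.753 1.128] [[560.9, 0.0, 329.7], [0.0, 560.9, 233.4], [0.0, 0.0, 1.0]]
ball_center [([242.0, 180.0, 254.0, 191.0], 0.43)]
stand [([246.0, 184.0, 258.0, 200.0], 0.52)]
dish_center [([295.0, 224.0, 347.0, 270.0], 0.92), ([447.0, 234.0, 507.0, 275.0], 0.87), ([321.0, 145.0, 363.0, 188.0], 0.68)]
dish_tab [([442.0, 239.0, 508.0, 276.0], 0.94), ([291.0, 222.0, 350.0, 268.0], 0.85)]
dish_lip [([324.0, 145.0, 359.0, 188.0], 0.83), ([445.0, 236.0, 508.0, 275.0], 0.81), ([297.0, 222.0, 349.0, 266.0], 0.71)]
tray [([249.0, 201.0, 418.0, 338.0], 0.94)]
tong [([352.0, 276.0, 405.0, 314.0], 0.66)]
scraper [([243.0, 185.0, 260.0, 198
[... 632 characters left out ...]
, 161.0, 225.0, 211.0], 0.83), ([202.0, 300.0, 268.0, 374.0], 0.74), ([304.0, 230.0, 376.0, 272.0], 0.67)]
dish_tab [([203.0, 304.0, 267.0, 373.0], 0.93), ([175.0, 160.0, 229.0, 207.0], 0.71), ([301.0, 232.0, 370.0, 270.0], 0.7)]
dish_lip [([202.0, 305.0, 269.0, 374.0], 0.92), ([178.0, 163.0, 229.0, 204.0], 0.62), ([301.0, 228.0, 373.0, 270.0], 0.6)]
tray [([265.0, 184.0, 413.0, 313.0], 0.71)]
tong [([278.0, 196.0, 345.0, 215.0], 0.72)]
scraper [([342.0, 277.0, 376.0, 294.0], 0.79), ([365.0, 358.0, 386.0, 379.0], 0.7)]
jar [([324.0, 112.0, 354.0, 159.0], 0.92)]
cone [([239.0, 130.0, 273.0, 170.0], 0.58)]
tin [([428.0, 357.0, 471.0, 416.0], 0.93)]
dropper [([432.0, 304.0, 459.0, 340.0], 0.6)]
```

View pics/scene0.png

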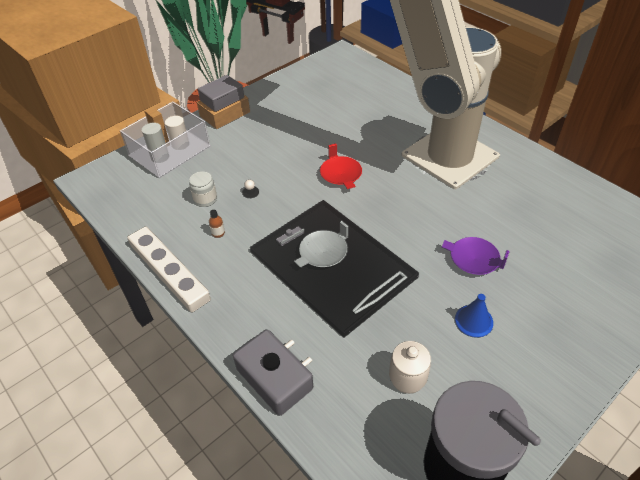

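View pics/side0.png

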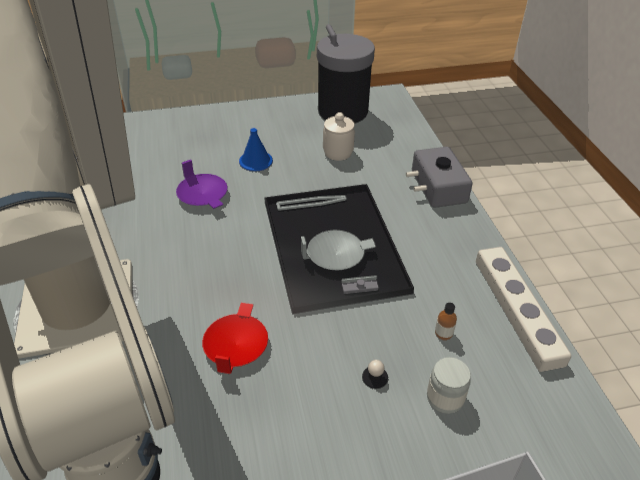

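The ball on its stand is at scene (250,185) and side (376,368). There are three dish-like things: steel in the tray at scene (322,248) / side (335,250), red at scene (341,170), purple at scene (475,255). The steel one on the black tray is the one described. I'll confirm it in one enlarged crop and measure there.

```bash
python3 - <<'E'
from h import *
C={};D={}
for n in ("scene","side"):
    im=manip.get_image(n); C[n]=cam(im); D[n]=im["frame"]
    for t in ("ball_center","dish_center","tray"):
        for r in manip.regions_of(n,t)[:3]:
            m=r["pixels"]; ys,xs=np.nonzero(m)
            s=f"{n} {t} {r['confidence']:.2f} cent {xs.mean():.1f},{ys.mean():.1f} rect {np.round(r['rect'])}"
            if t=="tray":
                h=cv2.convexHull(np.c_[xs,ys].astype(np.int32)); 
                q=cv2.approxPolyN(h,4) ; q=q.reshape(-1,2); s+=str([(p.tolist(),np.round(onz(C[n],*p,.02)[:2],3).tolist()) for p in q])
            print(s)
def tri(a,b):
    o1,d1=ray(C["scene"],*a);o2,d2=ray(C["side"],*b)
    k=np.linalg.lstsq(np.c_[d1,-d2],o2-o1,rcond=None)[0]; p,q=o1+d1*k[0],o2+d2*k[1]; return np.round((p+q)/2,4),np.round(np.linalg.norm(p-q),4)
print("ball",tri((250,185),(376,367.5)))
a=cv2.resize(D["scene"][205:285,280:380],None,fx=4,fy=4,interpolation=cv2.INTER_CUBIC)
b=cv2.resize(D["side"][215:295,290:390],None,fx=4,fy=4,interpolation=cv2.INTER_CUBIC)
c=cv2.resize(D["scene"][165:215,225:275],(240,240),interpolation=cv2.INTER_CUBIC)
d=cv2.resize(D["side"][345:395,350:400],(240,240),interpolation=cv2.INTER_CUBIC)
save(np.vstack([np.hstack([a,b]),np.hstack([c,d,np.zeros((240,320,3),np.uint8)])]),"crop1")
E
```

```text
scene ball_center 0.67 cent 409.2,366.4 rect [388. 341. 429. 396.]
scene ball_center 0.53 cent 380.1,291.7 rect [352. 276. 404. 313.]
scene dish_center 0.95 cent 340.1,168.6 rect [320. 145. 361. 185.]
scene dish_center 0.86 cent 474.7,255.0 rect [442. 237. 509. 276.]
scene dish_center 0.59 cent 323.4,247.5 rect [298. 224. 347. 269.]
scene tray 0.63 cent 334.8,269.0 rect [250. 202. 417. 339.][([343, 338], [0.696, 0.257]), ([246, 248], [0.694, -0.114]), ([323, 199], [0.425, -0.112]), ([421, 274], [0.427, 0.256])]
side ball_center 0.64 cent 375.4,368.1 rect [366. 358. 384. 379.]
side dish_center 0.88 cent 234.9,339.7 rect [202. 300. 266. 373.]
side dish_center 0.85 cent 334.8,249.8 rect [302. 228. 375. 272.]
side dish_center 0.75 cent 200.3,187.7 rect [173. 161. 228. 210.]
side tray 0.93 cent 334.5,248.9 rect [265. 183. 412. 313.][([292, 315], [0.424, -0.132]), ([262, 197], [0.421, 0.248]), ([368, 184], [0.689, 0.244]), ([417, 294], [0.686, -0.131])]
ball (array([ 0.5475, -0.2922,  0.0295]), np.float64(0.0034))
```

View pics/crop1.png

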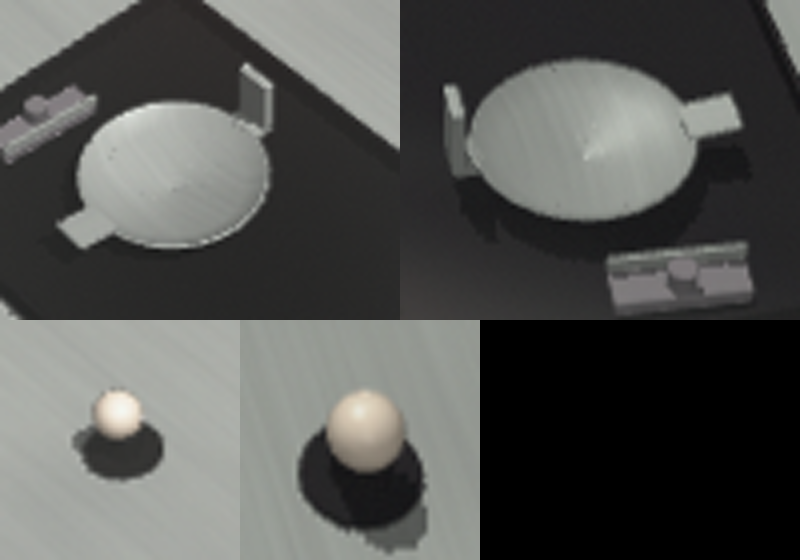

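Confirmed: the steel dish, with its tab towards the robot (scene (344,224)) and lip away (scene (298,264)). The ball sits on its stand at scene (249.4,184.6) / side (376.2,368.1). Next I'll work out the positions and the first move.

```bash
python3 - <<'E'
from h import *
C={n:cam(manip.get_image(n)) for n in ("scene","side")}
pts=dict(ball=((249.4,184.6),(376.2,368.1),.03),rim=((323.5,248.5),(335.9,249.9),.027),tab=((344.2,224.5),(303.2,236.7),.067),lip=((297.7,264),(374.5,242.7),.03))
for k,(a,b,z) in pts.items():
    p,q=onz(C["scene"],*a,z),onz(C["side"],*b,z)
    print(k,np.round(p,4),np.round(q,4))
    o1,d1=ray(C["scene"],*a);o2,d2=ray(C["side"],*b)
    t=np.linalg.lstsq(np.c_[d1,-d2],o2-o1,rcond=None)[0]; print("  tri",np.round((o1+d1*t[0]+o2+d2*t[1])/2,4))
E
```

```text
ball [ 0.5465 -0.2936  0.03  ] [ 0.5488 -0.2947  0.03  ]
  tri [ 0.5477 -0.2941  0.0301]
rim [0.5519 0.0311 0.027 ] [0.5516 0.0238 0.027 ]
  tri [0.5514 0.0283 0.0234]
tab [0.4803 0.0332 0.067 ] [0.4813 0.0383 0.067 ]
  tri [0.4813 0.0351 0.0696]
lip [0.6356 0.0267 0.03  ] [0.6404 0.0253 0.03  ]
  tri [0.6381 0.0262 0.0306]
```

>>> move_arm(motion="0.2 0.89 -0.38 0.18 0 0 1;0.2 0.89 -0.38 0.18 0 0 1;0.2 0.89 -0.38 0.18 0 0 1;0.2 0.89 -0.38 0.18 0 0 1;0.2 0.89 -0.38 0.18 0 0 1;0.2 0.89 -0.38 0.18 0 0 1")

```text
clock: 2.4
eef_pos: [0.3641, -0.4433, 0.1715]
tcp_rot: [[-0.001, 1.0, 0.004], [0.003, 0.004, -1.0], [-1.0, -0.001, -0.003]]
contact_force: [0.0, 0.9, 0.4]
grip_width: 0.0878
```

```bash
cat >> h.py <<'E'
from scipy.spatial.transform import Rotation as Ro
def go(p,psi):
    "units from the current pose to TCP p, tool down, tool z at yaw psi (deg)"
    s=manip.state(); R=np.array(s["tcp_rot"]); a=np.radians(psi)
    z=np.array([np.cos(a),np.sin(a),0]); x=np.array([0,0,-1.]); T=np.c_[x,np.cross(z,x),z]
    w=Ro.from_matrix(R.T@T).as_rotvec()/(np.pi/2)
    print("t",s["clock"],np.round(s["eef_pos"],4),"q",np.round(s["qpos"],1),"w",round(float(s["grip_width"]),4),"F",np.round(s["contact_force"],1))
    print("units",np.round(R.T@(np.array(p)-s["eef_pos"])/.25,3),np.round(w,3))
E
python3 -c "
from h import *
go([.5477,-.294,.10],-90)"
```

```text
t 2.4 [ 0.3641 -0.4433  0.1715] q [-5.180e+01  2.370e+01  1.021e+02  1.000e-01  5.430e+01  3.790e+01] w 0.0878 F [0.  0.9 0.4]
units [ 0.287  0.737 -0.593] [ 0.003 -0.002  0.   ]
```

>>> move_arm(motion="0.29 0.737 -0.593 0.003 0 0 1;0.29 0.737 -0.593 0.003 0 0 1;0.29 0.737 -0.593 0.003 0 0 1;0.29 0.737 -0.593 0.003 0 0 1;0.29 0.737 -0.593 0.003 0 0 1;0.29 0.737 -0.593 0.003 0 0 1;0.29 0.737 -0.593 0.003 0 0 1")

```text
clock: 3.1
eef_pos: [0.5455, -0.2991, 0.0998]
tcp_rot: [[-0.001, 1.0, -0.004], [0.0, -0.004, -1.0], [-1.0, -0.001, -0.0]]
contact_force: [-1.3, -0.4, 0.5]
grip_width: 0.0878
```

```bash
python3 - <<'E'
from h import *
go([.5477,-.294,.022],-90)
s=manip.state(); im=manip.get_image("wrist"); c=cam(im,s)
f=im["frame"].copy()
print("proj ball",proj(c,[.5477,-.294,.03]))
for r in manip.regions_of("wrist","ball_center")[:2]:
    ys,xs=np.nonzero(r["pixels"]); u,v=(xs.min()+xs.max())/2,(ys.min()+ys.max())/2
    print(r["confidence"],u,v,xs.ptp() if hasattr(xs,'ptp') else np.ptp(xs),np.ptp(ys),onz(c,u,v,.03))
save(f,"w1")
E
```

```text
t 3.1 [ 0.5455 -0.2991  0.0998] q [-29.8  32.9  97.9  -0.   49.2  60.4] w 0.0878 F [-1.3 -0.4  0.5]
units [ 0.311  0.009 -0.02 ] [-0.002 -0.     0.001]
proj ball [317.75016245 247.02806497]
0.78 317.5 249.0 41 40 [ 0.54623143 -0.29380735  0.03      ]
0.54 50.5 168.5 101 259 [ 0.60337153 -0.11332562  0.03      ]
```

View pics/w1.png

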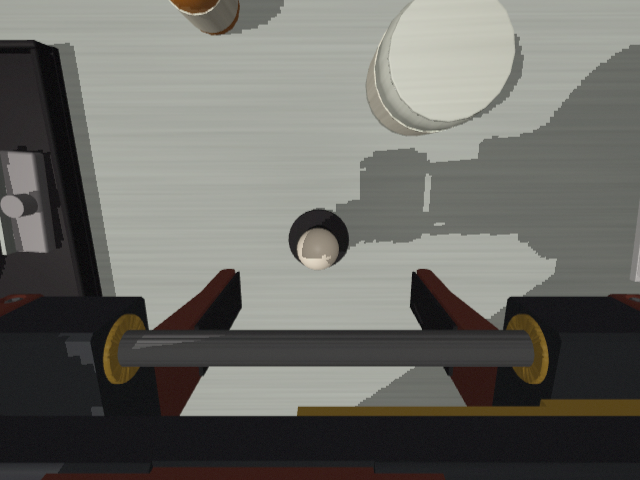

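The wrist view shows the ball at (318,249), within 2 mm of the estimate. The tin and dropper are clear of the fingers. Going down, with the ball to be held about 8 mm above the tips because of the dish's cone.

>>> move_arm(motion="0.16 0.006 -0.02 0 0 0 1;0.27 0.006 -0.02 0 0 0 1;0.311 0.006 -0.02 0 0 0 1;0.311 0.006 -0.02 0 0 0 1;0.311 0.006 -0.02 0 0 0 1")

```text
clock: 3.7
eef_pos: [0.5473, -0.2954, 0.0236]
tcp_rot: [[0.001, 1.0, -0.007], [-0.001, -0.007, -1.0], [-1.0, 0.001, 0.001]]
contact_force: [0.6, -0.3, 0.1]
grip_width: 0.088
```

```bash
python3 -c "
from h import *
go([.547,-.294,.022],-90)"
```

```text
t 3.7 [ 0.5473 -0.2954  0.0236] q [-29.5  39.4  99.   -0.   41.5  60.9] w 0.088 F [ 0.6 -0.3  0.1]
units [ 0.006 -0.001 -0.005] [-0.004  0.    -0.001]
```

>>> move_arm(motion="0.006 0 -0.005 0 0 0 -0.2;0.006 0 -0.005 0 0 0 -0.6;0.006 0 -0.005 0 0 0 -1;0.006 0 -0.005 0 0 0 -1;0.006 0 -0.005 0 0 0 -1;0.006 0 -0.005 0 0 0 -1;0.006 0 -0.005 0 0 0 -1;0.006 0 -0.005 0 0 0 -1", squeeze=8)

```text
clock: 4.5
eef_pos: [0.5472, -0.293, 0.021]
tcp_rot: [[0.0, 1.0, -0.006], [-0.0, -0.006, -1.0], [-1.0, 0.0, 0.0]]
contact_force: [-0.4, 0.0, 2.1]
grip_width: 0.0292
```

```bash
python3 -c "
from h import *
go([.547,-.294,.13],-93.5)"
```

```text
t 4.5 [ 0.5472 -0.293   0.021 ] q [-29.3  39.6  99.1  -0.   41.2  61.1] w 0.0292 F [-0.4  0.   2.1]
units [-0.436 -0.001  0.004] [ 0.035  0.    -0.   ]
```

>>> move_arm(motion="-0.1 0 0 0 0 0 -1;-0.25 0 0 0.01 0 0 -1;-0.4 0 -0.1 0.02 0 0 -1;-0.4 0.01 -0.25 0.03 0 0 -1;-0.4 0.02 -0.42 0.035 0 0 -1;-0.4 0.02 -0.6 0.035 0 0 -1;-0.4 0.02 -0.78 0.035 0 0 -1;-0.4 0.02 -0.9 0.035 0 0 -1;-0.4 0.02 -0.98 0.035 0 0 -1;-0.4 0.02 -0.98 0.035 0 0 -1;-0.4 0.02 -0.98 0.035 0 0 -1")

```text
clock: 5.6
eef_pos: [0.5535, -0.0478, 0.1209]
tcp_rot: [[-0.0, 0.998, -0.059], [-0.0, -0.059, -0.998], [-1.0, -0.0, 0.0]]
contact_force: [-1.1, -0.3, -0.2]
grip_width: 0.0292
```

```bash
python3 - <<'E'
from h import *
go([.552,.030,.12],-93.5)
s=manip.state(); im=manip.get_image("wrist"); c=cam(im,s)
print("expect dish c",proj(c,[.552,.030,.027]),"tab top",proj(c,[.4808,.0345,.067]),"lip",proj(c,[.637,.025,.03]),"ball held",proj(c,np.array(s["eef_pos"])+[0,0,.009]))
save(im["frame"],"w2")
E
```

```text
t 5.6 [ 0.5535 -0.0478  0.1209] q [ -6.2  26.5 106.2  -0.   47.3  87.3] w 0.0292 F [-1.1 -0.3 -0.2]
units [ 0.004 -0.024 -0.311] [0.001 0.    0.   ]
expect dish c [227.00960955 249.12730169] tab top [218.01353159 357.98223567] lip [217.3370839 136.6878963] ball held [324.29752918 293.65059066]
```

View pics/w2.png

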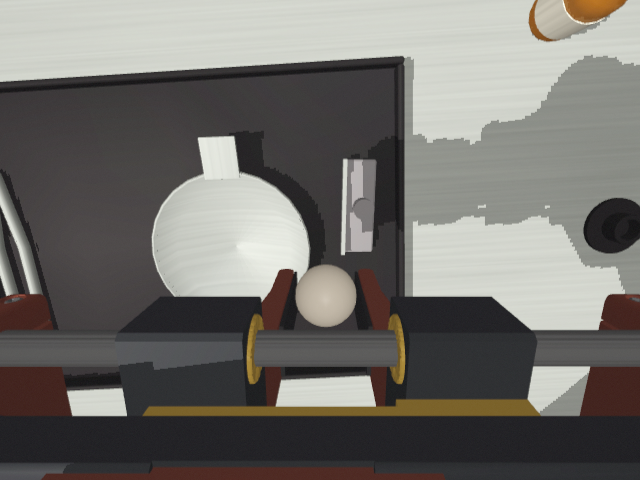

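The wrist view shows the ball held at (326,296). The dish circle is centred near (230,250) and its lip end at (216,136), 2–3 mm from the estimate, so I take the dish centre as (0.5515, 0.0285).

>>> move_arm(motion="0.004 -0.01 -0.15 0 0 0 -1;0.004 -0.026 -0.27 0 0 0 -1;0.1 -0.026 -0.305 0 0 0 -1;0.2 -0.026 -0.305 0 0 0 -1;0.3 -0.026 -0.305 0 0 0 -1;0.3 -0.026 -0.305 0 0 0 -1;0.3 -0.026 -0.305 0 0 0 -1")

```text
clock: 6.35
eef_pos: [0.5515, 0.0276, 0.0459]
tcp_rot: [[-0.001, 0.998, -0.062], [-0.0, -0.062, -0.998], [-1.0, -0.001, 0.0]]
contact_force: [1.0, 0.4, -0.7]
grip_width: 0.0292
```

```bash
python3 -c "
from h import *
go([.5515,.0285,.0175],-93.5)"
```

```text
t 6.35 [0.5515 0.0276 0.0459] q [  1.6  33.4 107.9  -0.   38.7  95.2] w 0.0292 F [ 1.   0.4 -0.7]
units [ 0.114 -0.    -0.004] [-0.001  0.     0.001]
```

>>> move_arm(motion="0.04 0 -0.002 0 0 0 -1;0.08 0 -0.002 0 0 0 -1;0.1 0 -0.002 0 0 0 -1;0.112 0 -0.002 0 0 0 -1;0.112 0 -0.002 0 0 0 -1;0.112 0 -0.002 0 0 0 -1")

```text
clock: 6.95
eef_pos: [0.5517, 0.0291, 0.018]
tcp_rot: [[0.0, 0.998, -0.06], [0.0, -0.06, -0.998], [-1.0, 0.0, -0.0]]
contact_force: [-0.1, 0.7, 0.0]
grip_width: 0.0293
```

```bash
python3 -c "
from h import *
go([.5515,.0285,.0165],-93.5)"
```

```text
t 6.95 [0.5517 0.0291 0.018 ] q [  1.8  36.2 108.1   0.   35.7  95.3] w 0.0293 F [-0.1  0.7  0. ]
units [ 0.006 -0.001  0.003] [ 0. -0. -0.]
```

>>> move_arm(motion="0.004 0 0 0 0 0 -0.3;0.004 0 0 0 0 0 -0.25;0.004 0 0 0 0 0 -0.2;0.004 0 0 0 0 0 -0.12;0.004 0 0 0 0 0 -0.08;0.004 0 0 0 0 0 -0.08;0.004 0 0 0 0 0 -0.08;0.004 0 0 0 0 0 -0.08")

```text
clock: 7.75
eef_pos: [0.5516, 0.0291, 0.0169]
tcp_rot: [[-0.0, 0.998, -0.061], [-0.0, -0.061, -0.998], [-1.0, -0.0, 0.0]]
contact_force: [0.2, -0.9, -1.2]
grip_width: 0.04
```

>>> move_arm(motion="-0.05 0 0 0 0 0 -0.08;-0.15 0 0 0 0 0 -0.08;-0.3 0 0 0 0 0 -0.08;-0.42 -0.1 0 0 0 0 0;-0.42 -0.2 0 0 0 0 0;-0.42 -0.2 0 0 0 0 0;-0.42 -0.2 0 0 0 0 0")

```text
clock: 8.45
eef_pos: [0.5022, 0.0321, 0.1227]
tcp_rot: [[0.001, 0.998, -0.06], [0.0, -0.06, -0.998], [-1.0, 0.001, -0.0]]
contact_force: [1.3, 0.0, 0.3]
grip_width: 0.0439
```

```bash
python3 - <<'E'
from h import *
go([.4808,.034,.12],-3.5)
s=manip.state(); im=manip.get_image("wrist"); c=cam(im,s)
print("expect dish c",proj(c,[.5515,.0285,.027]),"ball",proj(c,[.5515,.0285,.025]),"tab top",proj(c,[.480,.033,.067]))
save(im["frame"],"w3")
E
```

```text
t 8.45 [0.5022 0.0321 0.1227] q [  2.3  22.7 112.7  -0.   44.5  95.8] w 0.0439 F [1.3 0.  0.3]
units [ 0.011 -0.086 -0.002] [-1.     0.001 -0.001]
expect dish c [325.78348619 178.17257088] ball [325.78420798 178.0079236 ] tab top [325.42162889 286.5007255 ]
```

View pics/w3.png

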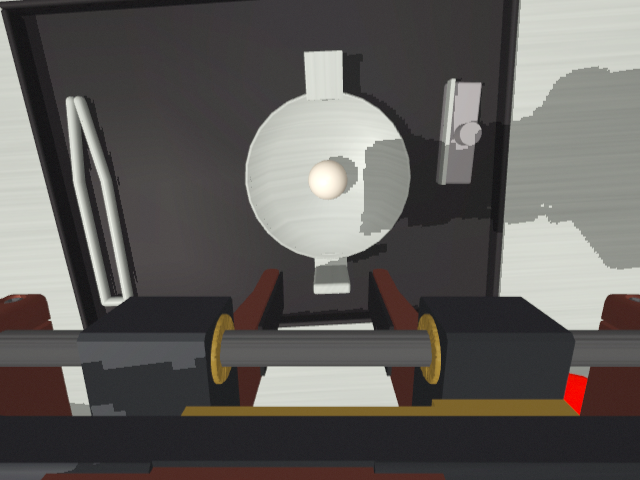

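The ball lies at (327,180), about 3 mm from the dish centre at (328,176), and is let go. I'll refine the tab pose from this picture.

```bash
python3 - <<'E'
from h import *
s=manip.state(); im=manip.get_image("wrist"); c=cam(im,s)
f=im["frame"]
P={k:onz(c,*p) for k,p in dict(dish=(328.5,176,.027),lip=(323.5,51,.03),lipL=(305,52,.03),lipR=(342,51,.03),tabnear=(331.5,292.5,.067),tabL=(314,292,.067),tabR=(350,292,.067),ball=(327.5,180,.025)).items()}
for k,v in P.items(): print(k,np.round(v,4))
d=P["lip"]-P["tabnear"]; print("yaw",np.degrees(np.arctan2(d[1],d[0])),np.linalg.norm(d[:2]))
m=manip.regions_of("wrist","ball_center"); print([(r["rect"],r["confidence"]) for r in m[:2]])
E
```

```text
dish [0.5535 0.0263 0.027 ]
lip [0.638  0.0249 0.03  ]
lipL [0.6382 0.0376 0.03  ]
lipR [0.6373 0.0122 0.03  ]
tabnear [0.4759 0.029  0.067 ]
tabL [0.477  0.0412 0.067 ]
tabR [0.4755 0.0161 0.067 ]
ball [0.5504 0.0272 0.025 ]
yaw -1.45049573569326 0.16214430580308
[([306.5, 162.0, 345.9, 200.9], 0.97), ([244.2, 49.9, 413.1, 296.2], 0.36)]
```

>>> move_arm(motion="0 -0.089 0.003 -0.09 0 0 0;0 -0.089 0.003 -0.18 0 0 0;0 -0.089 0.003 -0.27 0 0 0;0 -0.089 0.003 -0.36 0 0 0;0 -0.089 0.003 -0.45 0 0 0;0 -0.089 0.003 -0.54 0 0 0;0 -0.089 0.003 -0.63 0 0 0;0 -0.089 0.003 -0.72 0 0 0;0 -0.089 0.003 -0.81 0 0 0;0 -0.089 0.003 -0.9 0 0 0;0 -0.089 0.003 -0.98 0 0 0;0 -0.089 0.003 -1 0 0 0")

```text
clock: 9.8
eef_pos: [0.4801, 0.0327, 0.1214]
tcp_rot: [[-0.001, 0.057, 0.998], [-0.0, 0.998, -0.057], [-1.0, -0.0, -0.001]]
contact_force: [-0.2, -0.6, -0.3]
grip_width: 0.044
```

```bash
python3 -c "
from h import *
go([.480,.0305,.055],-2.2)"
```

```text
t 9.8 [0.4801 0.0327 0.1214] q [  2.5  21.3 115.3   0.   43.4   5.7] w 0.044 F [-0.2 -0.6 -0.3]
units [ 0.266 -0.009  0.   ] [-0.012 -0.     0.   ]
```

>>> move_arm(motion="0.1 -0.009 0 -0.012 0 0 0;0.16 -0.009 0 -0.012 0 0 0;0.16 -0.009 0 -0.012 0 0 0;0.16 -0.009 0 -0.012 0 0 0")

```text
clock: 10.2
eef_pos: [0.4796, 0.0304, 0.0816]
tcp_rot: [[-0.001, 0.042, 0.999], [-0.0, 0.999, -0.042], [-1.0, -0.0, -0.001]]
contact_force: [0.9, 0.3, -0.1]
grip_width: 0.0441
```

```bash
python3 - <<'E'
from h import *
go([.480,.0305,.035],-2.2)
s=manip.state(); im=manip.get_image("wrist"); c=cam(im,s)
a=np.radians(-2.2);e=np.array([np.cos(a),np.sin(a),0]);n=np.array([-e[1],e[0],0])
for i in(-4,4):
  for j in(-13,13): print(i,j,np.round(proj(c,np.array([.480,.0305,.067])+e*i/1e3+n*j/1e3),1))
save(im["frame"],"w4")
E
```

```text
t 10.2 [0.4796 0.0304 0.0816] q [  2.2  25.5 116.4   0.   38.2   4.6] w 0.0441 F [ 0.9  0.3 -0.1]
units [0.186 0.    0.002] [-0.002 -0.001  0.   ]
-4 -13 [321.  299.4]
-4 13 [320.7 255.6]
4 -13 [335.  299.4]
4 13 [335.2 255.6]
```

View pics/w4.png

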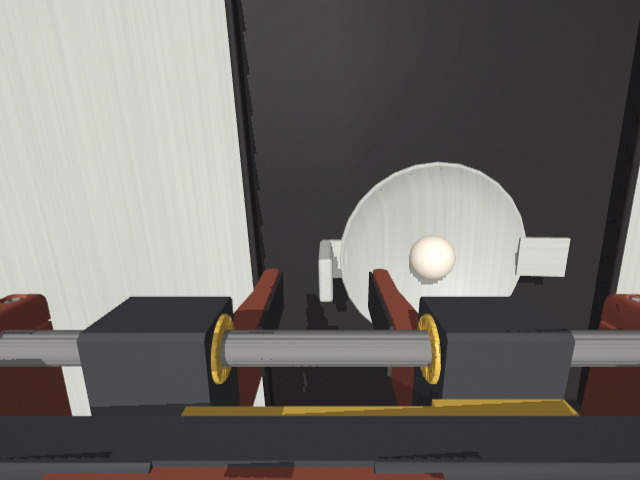

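The tab's top is at (319–333, up to 300), within 1 mm of the prediction and midway between the fingers. The ball is at the dish's middle. Descending.

>>> move_arm(motion="0.08 0 -0.002 0 0 0 0;0.15 0 -0.002 0 0 0 0;0.186 0 -0.002 0 0 0 0;0.186 0 -0.002 0 0 0 0;0.186 0 -0.002 0 0 0 0")

```text
clock: 10.75
eef_pos: [0.4793, 0.0305, 0.036]
tcp_rot: [[0.001, 0.042, 0.999], [0.0, 0.999, -0.042], [-1.0, 0.0, 0.001]]
contact_force: [-0.8, 0.4, 0.5]
grip_width: 0.0438
```

>>> move_arm(motion="0 0 0 0 0 0 -0.2;0 0 0 0 0 0 -0.35;0 0 0 0 0 0 -0.5;0 0 0 0 0 0 -0.6;0 0 0 0 0 0 -0.7;0 0 0 0 0 0 -0.75;0 0 0 0 0 0 -0.8;0 0 0 0 0 0 -0.85;0 0 0 0 0 0 -1;0 0 0 0 0 0 -1;0 0 0 0 0 0 -1", squeeze=40)

```text
clock: 11.85
eef_pos: [0.4789, 0.0305, 0.0354]
tcp_rot: [[0.0, 0.042, 0.999], [0.0, 0.999, -0.042], [-1.0, 0.0, 0.0]]
contact_force: [0.8, 0.2, -0.2]
grip_width: 0.008
```

```bash
python3 - <<'E'
from h import *
go([.480,.0305,.135],-2.2)
manip.get_image("wrist")
print([(np.round(r["rect"]),r["confidence"]) for n in("ball_center","dish_center") for r in manip.search_frame("wrist",n)[:2]])
E
```

```text
t 11.85 [0.4789 0.0305 0.0354] q [  2.2  30.7 117.2   0.   32.2   4.6] w 0.008 F [ 0.8  0.2 -0.2]
units [-0.398  0.     0.004] [-0.002  0.    -0.   ]
[(array([427., 258., 487., 313.]), 0.61), (array([319., 166., 631., 381.]), 0.77)]
```

Gripped (8 mm width). Lifting gently, 10 cm (0.4 units).

>>> move_arm(motion="-0.005 0 0 0 0 0 -1;-0.015 0 0 0 0 0 -1;-0.03 0 0 0 0 0 -1;-0.05 0 0 0 0 0 -1;-0.07 0 0 0 0 0 -1;-0.09 0 0 0 0 0 -1;-0.11 0 0 0 0 0 -1;-0.13 0 0 0 0 0 -1;-0.15 0 0 0 0 0 -1;-0.165 0 0 0 0 0 -1;-0.175 0 0 0 0 0 -1;-0.18 0 0 0 0 0 -1")

```text
clock: 13.2
eef_pos: [0.4789, 0.0305, 0.0807]
tcp_rot: [[0.0, 0.042, 0.999], [0.0, 0.999, -0.042], [-1.0, 0.0, 0.0]]
contact_force: [0.6, -0.3, -1.6]
grip_width: 0.008
```

```bash
python3 - <<'E'
from h import *
go([.479,.0305,.135],-2.2)
im=manip.get_image("wrist"); save(im["frame"],"w5")
print([(np.round(r["rect"]),r["confidence"]) for n in("ball_center","dish_center") for r in manip.search_frame("wrist",n)[:2]])
E
```

```text
t 13.2 [0.4789 0.0305 0.0807] q [  2.2  25.5 116.5   0.   37.9   4.6] w 0.008 F [ 0.6 -0.3 -1.6]
units [-0.217  0.     0.001] [-0.002  0.    -0.   ]
[(array([426., 258., 488., 314.]), 0.75), (array([478., 370., 514., 395.]), 0.41), (array([316., 163., 631., 380.]), 0.9)]
```

View pics/w5.png

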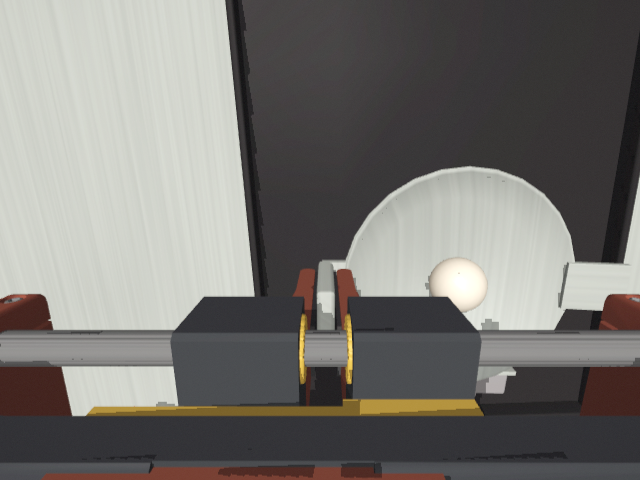

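The dish is up 45 mm and level in the gripper, with the ball at (458,285) where it was before the lift. Lifting the rest.

>>> move_arm(motion="-0.005 0 0 0 0 0 -1;-0.015 0 0 0 0 0 -1;-0.03 0 0 0 0 0 -1;-0.055 0 0 0 0 0 -1;-0.08 0 0 0 0 0 -1;-0.11 0 0 0 0 0 -1;-0.14 0 0 0 0 0 -1;-0.17 0 0 0 0 0 -1;-0.19 0 0 0 0 0 -1;-0.205 0 0 0 0 0 -1;-0.215 0 0 0 0 0 -1;-0.22 0 0 0 0 0 -1")

```text
clock: 14.55
eef_pos: [0.4788, 0.0305, 0.1356]
tcp_rot: [[0.0, 0.042, 0.999], [0.0, 0.999, -0.042], [-1.0, 0.0, 0.0]]
contact_force: [-0.0, -0.2, -3.3]
grip_width: 0.0075
```

```bash
python3 - <<'E'
from h import *
# rotation about the dish axis: rows for a smooth (slow) arc, 3 calls of 30 deg each
s=manip.state(); R=np.array(s["tcp_rot"]); go([.479,.0305,.135],88)
a=.072
for th in (7.5,15,22.5,30):
    t=np.radians(th)
    # tool z = dish +x, ccw turn = about world z = -tool x ; axis at tool z +72mm
    L=Ro.from_rotvec([-t,0,0]).as_matrix(); ax=np.array([0,0,a]); print(th,np.round((ax-L@ax)/.25,3),round(-th/90,3))
E
```

```text
t 14.55 [0.4788 0.0305 0.1356] q [  2.2  19.8 115.1   0.   45.1   4.6] w 0.0075 F [-0.  -0.2 -3.3]
units [0.002 0.    0.001] [-1.004  0.     0.   ]
7.5 [ 0.    -0.038  0.002] -0.083
15 [ 0.    -0.075  0.01 ] -0.167
22.5 [ 0.    -0.11   0.022] -0.25
30 [ 0.    -0.144  0.039] -0.333
```

>>> move_arm(motion="0 -0.0025 0 -0.0056 0 0 -1;0 -0.0075 0.0001 -0.0167 0 0 -1;0 -0.0176 0.0005 -0.0389 0 0 -1;0 -0.0301 0.0016 -0.0667 0 0 -1;0 -0.0451 0.0035 -0.1 0 0 -1;0 -0.0623 0.0068 -0.1389 0 0 -1;0 -0.0794 0.0112 -0.1778 0 0 -1;0 -0.0961 0.0165 -0.2167 0 0 -1;0 -0.1125 0.0229 -0.2556 0 0 -1;0 -0.1263 0.0291 -0.2889 0 0 -1;0 -0.1374 0.0349 -0.3167 0 0 -1;0 -0.144 0.0386 -0.3333 0 0 -1")

```text
clock: 15.75
eef_pos: [0.4869, -0.0062, 0.1351]
tcp_rot: [[-0.001, -0.465, 0.885], [-0.0, 0.885, 0.465], [-1.0, 0.0, -0.0]]
contact_force: [-0.2, 0.8, -1.1]
grip_width: 0.0081
```

```bash
python3 - <<'E'
from h import *
go([.5509,-.0445,.135],90)
manip.get_image("wrist")
print([(np.round(r["rect"]),r["confidence"]) for n in("ball_center","dish_center") for r in manip.search_frame("wrist",n)[:2]])
E
```

```text
t 15.75 [ 0.4869 -0.0062  0.1351] q [ -2.1  20.4 114.2  -0.   45.5 -29.8] w 0.0081 F [-0.2  0.8 -1.1]
units [ 0.    -0.255  0.155] [-0.692 -0.    -0.   ]
[(array([428., 259., 486., 316.]), 0.95), (array([317., 167., 632., 379.]), 0.88), (array([  0., 232., 137., 330.]), 0.59)]
```

Ball and dish have not shifted in the gripper. I'll repeat this twice.

>>> move_arm(motion="0 -0.0025 0 -0.0056 0 0 -1;0 -0.0075 0.0001 -0.0167 0 0 -1;0 -0.0176 0.0005 -0.0389 0 0 -1;0 -0.0301 0.0016 -0.0667 0 0 -1;0 -0.0451 0.0035 -0.1 0 0 -1;0 -0.0623 0.0068 -0.1389 0 0 -1;0 -0.0794 0.0112 -0.1778 0 0 -1;0 -0.0961 0.0165 -0.2167 0 0 -1;0 -0.1125 0.0229 -0.2556 0 0 -1;0 -0.1263 0.0291 -0.2889 0 0 -1;0 -0.1374 0.0349 -0.3167 0 0 -1;0 -0.144 0.0386 -0.3333 0 0 -1")

```text
clock: 17.1
eef_pos: [0.5124, -0.0334, 0.1354]
tcp_rot: [[0.0, -0.845, 0.534], [-0.0, 0.534, 0.845], [-1.0, -0.0, 0.0]]
contact_force: [-0.5, -0.4, -1.5]
grip_width: 0.0077
```

>>> move_arm(motion="0 -0.0025 0 -0.0056 0 0 -1;0 -0.0075 0.0001 -0.0167 0 0 -1;0 -0.0176 0.0005 -0.0389 0 0 -1;0 -0.0301 0.0016 -0.0667 0 0 -1;0 -0.0451 0.0035 -0.1 0 0 -1;0 -0.0623 0.0068 -0.1389 0 0 -1;0 -0.0794 0.0112 -0.1778 0 0 -1;0 -0.0961 0.0165 -0.2167 0 0 -1;0 -0.1125 0.0229 -0.2556 0 0 -1;0 -0.1263 0.0291 -0.2889 0 0 -1;0 -0.1374 0.0349 -0.3167 0 0 -1;0 -0.144 0.0386 -0.3333 0 0 -1")

```text
clock: 18.3
eef_pos: [0.5479, -0.0444, 0.1354]
tcp_rot: [[0.0, -0.999, 0.04], [-0.0, 0.04, 0.999], [-1.0, -0.0, -0.0]]
contact_force: [-1.3, -0.4, -1.4]
grip_width: 0.0078
```

>>> move_arm(motion="0 -0.004 0 -0.01 0 0 -1;0 -0.01 0 -0.022 0 0 -1;0 -0.01 0 -0.022 0 0 -1;0 -0.01 0 -0.022 0 0 -1;0 -0.01 0 -0.022 0 0 -1;0 -0.01 0 -0.022 0 0 -1;0 -0.01 0 -0.022 0 0 -1;0 -0.01 0 -0.022 0 0 -1;0 -0.01 0 -0.022 0 0 -1;0 -0.01 0 -0.022 0 0 -1")

```text
clock: 19.3
eef_pos: [0.5502, -0.0446, 0.1354]
tcp_rot: [[0.0, -1.0, 0.007], [-0.0, 0.007, 1.0], [-1.0, -0.0, -0.0]]
contact_force: [-0.3, -0.1, -0.9]
grip_width: 0.0082
```

```bash
python3 - <<'E'
from h import *
go([.551,-.0445,.135],90)
manip.get_image("wrist")
print([(np.round(r["rect"]),r["confidence"]) for n in("ball_center","dish_center") for r in manip.search_frame("wrist",n)[:2]])
im=manip.get_image("side"); im2=manip.get_image("scene")
k=lambda f,y,x:cv2.resize(f[y:y+140,x:x+200],(800,560)[:2] and (400,280),interpolation=cv2.INTER_CUBIC)
save(np.vstack([np.hstack([k(im["frame"],160,245),k(im2["frame"],190,230)]),]),"fin")
E
```

```text
t 19.3 [ 0.5502 -0.0446  0.1354] q [ -5.9  25.  106.2  -0.   48.8 -95.4] w 0.0082 F [-0.3 -0.1 -0.9]
units [ 0.002 -0.003  0.   ] [-0.005 -0.     0.   ]
[(array([429., 255., 489., 313.]), 0.83), (array([317., 168., 631., 381.]), 0.36), (array([317., 164., 633., 379.]), 0.68), (array([238.,  76., 640., 377.]), 0.39)]
```

View pics/fin.png

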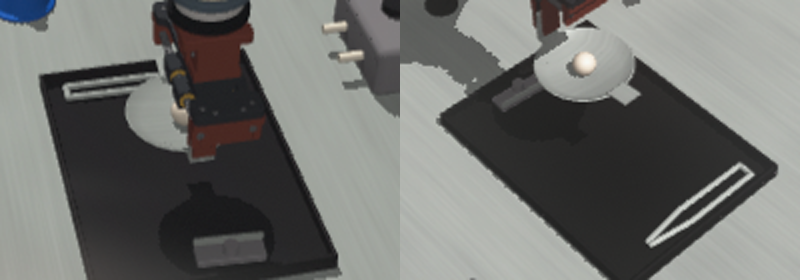

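The final view shows the dish held up, its lip (crop (625,95)) pointing at the tong side. The ball is at its middle (585,63), and the tong and scraper are undisturbed. Handing in.

```bash
python3 -c "
from bench import manip
print(manip.job_done())"
```

```text
the job is handed in; nothing more can be done
None
```

I took the ball off its stand, laid it in the middle of the steel dish and let go. I then gripped the dish by its tab at 40 N, lifted it 10 cm unturned, and turned it about 92° anticlockwise about its own axis in small eased steps. I handed the job in at about 19.5 s of robot time, with the dish still held; no verdict is reported.

**Last checks:**
- **Lip direction:** the gripper's yaw is 89.6°, and the tray's measured yaw is about 0°. In the final picture the lip points to the tong side.
- **Dish position:** its centre point should be about 116 mm above the shelf, and its axis about 35 mm from the tray's centre. Both are worked out from the gripper's pose.
- **Grip:** the fingers read 8 mm, which matches the tab's thickness.
- **Ball and dish:** the ball and dish stayed within a few pixels of their pre-lift wrist-camera positions throughout the lift and turn. The dish therefore stayed level and the ball central. The ball was about 3 mm off centre after I let go.
- **Other things:** the tong and scraper look undisturbed in the final picture. I did not re-check the jar, cone, tin or dropper afterwards, but no unexpected contact forces showed.

**Disagreements:** the dish yaw read -3.5° from the fixed cameras and -1.5° from the wrist camera; I used -2.2°. The two fixed cameras differed by 15 mm on the tray's centre. Both are within tolerance.

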